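Load the green vial rack on the shaker

ROBOT

A 6-joint arm with a two-finger parallel gripper is mounted at the origin on the work surface. World frame = base frame: x ahead of the robot, y to its left, z up, the work surface at z = 0. Lengths are in mm, angles in rad, forces in N, time in s.
With the tool pointing down it reaches from about 375 to 925 mm from the base axis. Payload 5.7 kg.
Tool frame: the origin (TCP) lies at the very end of the fingers, on their centre line; the grasp point (between the pads) lies 19 mm behind it (arm.hold_point_z is the distance from the TCP to the grasp point, in mm); z points along the fingers, y is the line along which they close (so a half turn about z gives the same grasp; the last joint's range is limited). The gripper opens to 85 mm and grips with 20 to 120 N. Pads are 22 mm wide; open, the fingers measure 114 mm over their backs; the gripper's body (76 mm by 85 mm) begins 54 mm behind the grasp point. The pads swing forward as they close: fully open they stand 13 mm farther back than shut.
Start: joints at [-1.391, 0.359, 1.51, -0, 1.272, -0.115], TCP at [174.314, -574.089, 231.267] pointing down, gripper open.
Joint ranges: [-2.97, 2.97], [-1.01, 2.36], [0.21, 2.38], [-0.96, 4.11], [0.2, 2.71], [-2.98, 2.98]. Speed limits (rad/s): [2.39, 2.39, 3.14, 3.14, 3.14, 3.14].

INTERFACE

Orientations are given as a unit quaternion [x, y, z, w].
In Python, from station import arm gives the robot as it stands.
- The arm moves only by the tool drive_tool, never from a script. Its argument "steps" is a list of rows, each an object with "travel": the shift along the tool's x, y, z in mm, a list of three; "delta_rot": the turn, a rotation vector about the tool's x, y, z in degrees, a list of three. A call has 1 to 12 rows; each row is the pose to reach, as a shift and turn from the pose commanded when the call began, along the tool's axes at that moment; what a row does not reach only later rows make up. A row lasts 1/10 s, in which the tool goes at most 50 mm and 8.59 degrees, less where a joint would pass 70% of its speed; a pose out of reach is approached as far as the arm can. A call with a gripper value outside its range is refused whole. "jaw" is the closure in counts, from 0 (fully open) to 255 (shut), set as the call begins (left out, the last holds). The fingers move at their own pace and stop on an object; the grip force is fixed at half the most. Time passes only in rows, so rows that repeat a pose let the fingers close. It gives the time, the measured TCP pose, the force, the opening and the grip force at its end, in the units of the state.
- arm.get_state(): the state, without advancing time (a new reading comes with each control period).
- arm.camera(name): name is "side" or "top" or "wrist"; returns the picture (384x512x3 uint8, red, green, blue); there is no depth.
- arm.calibration(name): a dict with "fx", "fy", "cx", "cy" (pixels), "D" ([k1, k2, p1, p2, k3] as OpenCV has them; the pictures are not rectified), "eye" and "rotation" of the camera in the world; the wrist camera has in their place "T_tool_cam" (4x4, takes a point from camera to tool coordinates, whose origin is the TCP and whose axes are the flange's). Camera axes: x right, y up, looking along -z (the intrinsics and any distortion apply to the point x, -y, -z); pixel columns grow to the right and rows downward; lengths in mm; the calibration is good to about 2 mm. A picture is of the moment at which its call begins: read the wrist's pose just before it. calibration takes no time and is no camera call.
- arm.close_job(): hands the job in; it is judged then, once.
The state is a dict: "t": time; "q": joint angles; "qd": joint speeds; "joint_efforts": joint torques, N m; "eef_pos": TCP position; "ee_rot": TCP orientation; "wrist_force": force on the tool from outside, world axes, zero at the start; "moment": the same for the moment, N m; "finger_gap": opening from 0.0 (shut) to 1.0 (fully open); "grasp_force": force on a finger pad.
Only numpy, scipy, OpenCV 4.12 (cv2) and the standard library are available. Lean on these libraries where they do the work, as an engineer would, in place of code of your own. Each camera call takes 0.05 s, during which the arm holds its last target. There are 200 camera calls.

TASK

Pick up the rack of green-capped vials by its handle and lower it, without dropping it in, onto the deck of the bench shaker, so that it sits flat inside the rim with its end holding the red presence lever down; then let go. Leave the orange-capped rack where it stands.

Things in the scene. Friction and masses are not known exactly. Their poses are not given: they have to be found in the camera images.
- rack_green: Loose upright white rack, 120 (x) x 50 (y) x 35 mm, 0.3 kg, symmetric (goes on either way round), with eight GREEN-capped vials, tops at 58 mm. Black handle in the middle, 36 (x) x 14 mm (y, grip across this), rising to 92 mm: grip it about 80 mm above the underside. Origin: centre of the underside; x along the length, z up.
- rack_orange: Loose bystander rack of the same shape and size (origin and axes alike) with ORANGE-capped vials; leave it alone.
- shaker: Fixed level grey shaker, 225 (x) x 130 mm. Black deck 50 mm above the bench inside an aluminium rim 10 mm high; the rim encloses 144 (x) x 84 mm (y). The rack belongs at the deck's centre, its length along x. Origin: on the bench below the deck's centre; +x towards the lever end. Bottles up to 200 mm tall stand about 0.5 m left and right of the robot's centre line.
- lever (a joint): Red lever, 60 mm arm hinged along y beyond the shaker's +x rim (x = 100 mm, near deck level), reaching in through a rim gap; roller at x = 42 mm, y = 0. 0 rad: sprung up, roller top about 21 mm above the deck. 0.35 rad: flat in its slot, level with the deck, as under a seated rack. Weak spring, 0.1 to 0.3 N at the roller: the rack's weight holds it down.
There are look-alikes about, which are no part of the job. Leave any yellow look-alike of the rack_green alone.

How it is judged (in metres and radians):
On the way, in this order (a step that is already met when the one before it is completed fails the run):
1. the green rack is lifted clear of the bench, lever still up (height (world z) of rack_green above 0.06 m and value of joint lever below 0.05 rad), for 0.1 s.
2. the rack has pushed the lever most of the way down while still held by the gripper (not dropped in) (value of joint lever above 0.18 rad and contact force between the fingers and rack_green above 0.3 N and horizontal distance between rack_green and shaker below 0.03 m), for 0.1 s.
At the end, for the whole second after the job is handed in: The green rack rests released and still on the deck inside the rim: underside within 4 mm of deck height, level within 3.5 degrees, centre within 25 mm of the deck's, lever held beyond 0.28 rad; the orange rack is upright (within 10 degrees) within 30 mm of its start (value of joint lever above 0.28 rad and z of rack_green in the frame of shaker between 0.046 and 0.054 m and horizontal distance between rack_green and shaker below 0.025 m and angle between rack_green's own z axis and vertical below 0.06 rad and linear speed of rack_green below 0.02 m/s and distance of rack_orange from where it was at the start of the episode below 0.03 m and angle between rack_orange's own z axis and vertical below 0.17 rad); the robot touches nothing.
It fails at once if the orange-capped rack is moved more than 30 mm or tipped (distance of rack_orange from where it was at the start of the episode above 0.03 m or angle between rack_orange's own z axis and vertical above 0.17 rad).
It also fails if it takes over 35 s, if anything falls off the work surface, if the arm or the gripper's body presses on something with over 40 N, if the wrist force passes 120 N, or if a joint passes its speed limit or range.

## Working session

There is one attempt and no reset: what is moved stays moved. The work goes in short steps, Python scripts to look and compute and a tool call to move; the robot and the scene stay as the last step left them, time stands still between calls to the robot, and variables do not carry over. Pictures are saved under pics/ and viewed, at most 10 in all, crops included, and the job is handed in when it is done.

Besides the shell and the picture viewer there is one more tool, called as name(argument=value, ...) on one line, values as JSON. drive_tool: Moves the arm, as the interface text tells. Its arguments: {"type":"object","properties":{"steps":{"type":"array","items":{"type":"object","properties":{"travel":{"type":"array","items":{"type":"number"}},"delta_rot":{"type":"array","items":{"type":"number"}}}}},"jaw":{"type":"number"}},"required":["steps"]}

```bash
mkdir -p pics; cat > h.py <<'E'
import numpy as np, cv2
from scipy.spatial.transform import Rotation as R
from station import arm
def cam(name):
    s=arm.get_state(); c=arm.calibration(name); im=arm.camera(name)
    K=np.array([[c['fx'],0,c['cx']],[0,c['fy'],c['cy']],[0,0,1.]]); D=np.array(c['D'],float)
    if name=='wrist':
        T=np.array(c['T_tool_cam']); Rt=R.from_quat(s['ee_rot']).as_matrix()
        eye=np.array(s['eef_pos'])+Rt@T[:3,3]; rot=Rt@T[:3,:3]
    else:
        eye=np.array(c['eye'],float); rot=np.array(c['rotation'],float)
        if rot.shape!=(3,3): rot=R.from_quat(rot).as_matrix()
    return im,dict(K=K,D=D,eye=eye,rot=rot)
def rays(c,uv):
    n=cv2.undistortPoints(np.array(uv,float).reshape(-1,1,2),c['K'],c['D']).reshape(-1,2)
    d=np.c_[n[:,0],-n[:,1],-np.ones(len(n))]
    return d@c['rot'].T
def onplane(c,uv,z):
    d=rays(c,uv); return c['eye']+d*((z-c['eye'][2])/d[:,2])[:,None]
def blobs(im,lo,hi,amin=8):
    h=cv2.cvtColor(im,cv2.COLOR_RGB2HSV); m=cv2.inRange(h,lo,hi)
    n,_,st,ce=cv2.connectedComponentsWithStats(m)
    return [(ce[i],st[i]) for i in range(1,n) if st[i,4]>=amin]
def save(im,n): cv2.imwrite('pics/'+n+'.png',cv2.cvtColor(im,cv2.COLOR_RGB2BGR))
E
python3 - <<'E'
from h import *
a,c=cam('top'); b,c2=cam('side')
print(c,c2); print(arm.get_state())
save(a,'top0'); save(b,'side0')
E
```

```text
{'K': array([[389.00683789,   0.        , 254.63792887],
       [  0.        , 389.00683789, 191.08777326],
       [  0.        ,   0.        ,   1.        ]]), 'D': array([-0.09504831,  0.        ,  0.        ,  0.        ,  0.        ]), 'eye': array([495.62735238,   9.0644528 , 781.43451524]), 'rot': array([[ 0.01451546,  0.99884391, -0.04582729],
       [-0.99966992,  0.01352531, -0.0218428 ],
       [-0.02119772,  0.04612922,  0.99871054]])} {'K': array([[358.47529643,   0.        , 254.37974408],
       [  0.        , 358.47529643, 197.97945693],
       [  0.        ,   0.        ,   1.        ]]), 'D': array([-0.07429164,  0.        ,  0.        ,  0.        ,  0.        ]), 'eye': array([492.71783038, 611.41749099, 516.0739103 ]), 'rot': array([[-0.99856831,  0.03945268, -0.03612227],
       [-0.05249585, -0.59310873,  0.80340913],
       [ 0.0102722 ,  0.80415516,  0.59433068]])}
{'t': 0.1, 'q': array([-1.39109285e+00,  3.59441059e-01,  1.51135465e+00, -3.87188633e-06,
        1.27251919e+00, -1.15102463e-01]), 'qd': array([-3.94853305e-04, -3.15151240e-03, -3.31228223e-03,  8.93322012e-04,
        8.36292713e-05,  1.29687650e-03]), 'joint_efforts': array([ 1.97168862e-03, -5.28649342e+01, -2.79351532e+01, -3.86223201e-04,
        5.04099138e-03, -2.80830164e-06]), 'eef_pos': array([ 174.20782322, -573.48736569,  230.52125706]), 'ee_rot': array([ 9.89155388e-01,  1.46870272e-01, -2.96588579e-05, -8.60613498e-04]), 'wrist_force': array([-0.25797845,  0.20675521,  0.50378953]), 'moment': array([-0.05408471, -0.00082863, -0.0051329 ]), 'grasp_force': 0.0, 'finger_gap': 0.997901663448288}
```

View pics/top0.png

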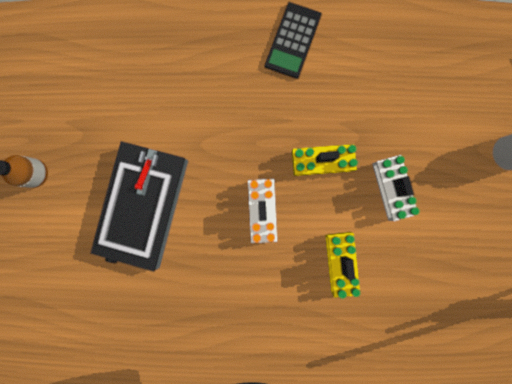

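View pics/side0.png

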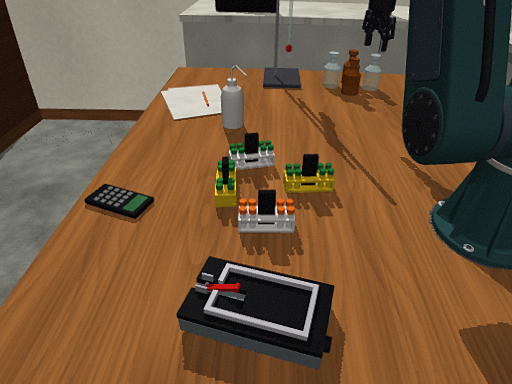

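The top view shows the white rack with green caps at about (397,187). The yellow look-alikes are at (325,160) and (343,265), the orange rack at (262,210), and the shaker at (138,208) with its red lever at the upper end. A bottle stands at (505,150).

```bash
python3 - <<'E'
from h import *
im=cv2.cvtColor(cv2.imread('pics/top0.png'),cv2.COLOR_BGR2RGB)
c=cam('top')[1]
g=[b for b in blobs(im,(45,80,40),(85,255,255),6)]
uv=np.array([b[0] for b in g if 370<b[0][0]<425 and 150<b[0][1]<225])
print(uv.round(1).tolist(),[b[1][4] for b in g if b[0][0]>370])
P=onplane(c,uv,56)[:,:2]; print(P.round(1).tolist())
box=cv2.minAreaRect(P.astype(np.float32)); print('caps',box)
h=cv2.cvtColor(im,cv2.COLOR_RGB2HSV)
# white rack body
def big(lo,hi,x0,x1,y0,y1,z,close=0):
    m=cv2.inRange(h,lo,hi); k=np.zeros_like(m); k[y0:y1,x0:x1]=m[y0:y1,x0:x1]
    if close: k=cv2.morphologyEx(k,cv2.MORPH_CLOSE,np.ones((close,close)))
    cs=cv2.findContours(k,cv2.RETR_EXTERNAL,cv2.CHAIN_APPROX_NONE)[0]
    q=max(cs,key=cv2.contourArea).reshape(-1,2)
    p=onplane(c,q,z)[:,:2].astype(np.float32); r=cv2.minAreaRect(p); print(r, cv2.boxPoints(r).round(1).tolist())
    return q
print('rim');big((0,0,150),(179,50,255),90,180,150,262,60,5)
print('redblobs');
for b in blobs(im,(0,150,100),(6,255,255),5)+blobs(im,(172,150,100),(179,255,255),5): print(b[0].round(1),b[1], onplane(c,[b[0]],65).round(1))
print('orange');
o=np.array([b[0] for b in blobs(im,(8,170,170),(22,255,255),6) if 240<b[0][0]<285 and 170<b[0][1]<250])
print(onplane(c,o,56)[:,:2].round(0).tolist())
crop=cv2.resize(im[140:280,80:440],None,fx=2.2,fy=2.2,interpolation=cv2.INTER_CUBIC); save(crop,'crop0')
E
```

```text
[[399.9, 159.5], [386.7, 163.1], [402.9, 169.8], [389.7, 173.3], [411.4, 200.2], [398.5, 203.9], [414.4, 210.7], [401.2, 214.4]] [np.int32(49), np.int32(51), np.int32(52), np.int32(48), np.int32(51), np.int32(48), np.int32(51), np.int32(52)]
[[592.2, -248.2], [585.0, -222.9], [572.8, -253.8], [565.8, -228.5], [515.8, -269.9], [508.5, -245.1], [496.1, -275.6], [488.9, -250.4]]
caps ((540.5792236328125, -249.34019470214844), (99.9915771484375, 26.38571548461914), 15.986001014709473)
rim
((491.60107421875, 252.1513214111328), (101.22882843017578, 160.22503662109375), 76.06671905517578) [[401.70001220703125, 222.3000030517578], [557.2000122070312, 183.6999969482422], [581.5, 282.0], [426.0, 320.6000061035156]]
redblobs
[142.7 174.9] [134 160  17  29 195] [[556. 235.  65.]]
orange
[[544.0, 1.0], [543.0, 27.0], [522.0, 25.0], [524.0, -0.0], [462.0, 22.0], [464.0, -4.0], [442.0, 20.0], [443.0, -5.0]]
```

View pics/crop0.png

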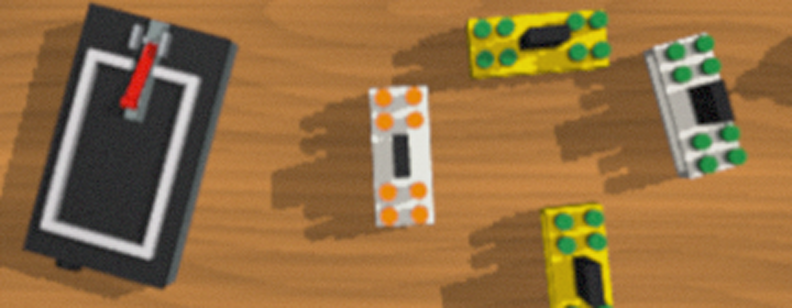

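Measured positions are consistent with the given sizes:
- **Green rack:** centre (541,-249), yaw 16°.
- **Shaker:** centre (492,252), yaw -14°. The outer rim measures 160x101 mm and the lever lies on its +x axis.

I'm going above the green rack for a close look.

drive_tool(jaw=0, steps=[{"travel": [20, -9, 0], "delta_rot": [0, 0, 0]}, {"travel": [60, -27, 0], "delta_rot": [0, 0, 0]}, {"travel": [105, -48, 0], "delta_rot": [0, 0, 0]}, {"travel": [150, -69, 0], "delta_rot": [0, 0, 0]}, {"travel": [195, -89, 10], "delta_rot": [0, 0, 1]}, {"travel": [240, -110, 20], "delta_rot": [0, 0, 1]}, {"travel": [285, -131, 30], "delta_rot": [0, 0, 1]}, {"travel": [330, -151, 35], "delta_rot": [0, 0, 1]}, {"travel": [375, -172, 40], "delta_rot": [0, 0, 1]}, {"travel": [415, -190, 45], "delta_rot": [0, 0, 1]}, {"travel": [440, -202, 48], "delta_rot": [0, 0, 1]}, {"travel": [445, -204, 50], "delta_rot": [0, 0, 1]}])

```text
t: 1.35
eef_pos: [542.8, -247.0, 180.7]
ee_rot: [0.99, 0.14, 0.0, -0.001]
wrist_force: [-0.4, 0.2, -0.5]
finger_gap: 0.998
grasp_force: 0.0
```

drive_tool(steps=[{"travel": [0, 0, 0]}, {"travel": [0, 0, 0]}, {"travel": [0, 0, 0]}])

```text
schema error: expected keys travel, delta_rot
```

```bash
python3 - <<'E'
from h import *
im,c=cam('wrist'); s=arm.get_state(); print(s['t'],s['eef_pos'],s['ee_rot'],s['wrist_force'])
uv=np.array([b[0] for b in blobs(im,(45,80,40),(85,255,255),60)]); P=onplane(c,uv,56)[:,:2]
for a,b in zip(uv,P): print(a.round(0),b.round(1))
save(im,'w1')
E
```

```text
1.4 [ 542.01548025 -247.74849556  180.44446585] [ 9.90198825e-01  1.39663986e-01 -2.18116611e-04 -4.58832493e-04] [ 0.48397556 -0.57890651  0.65246675]
[59. 64.] [603.3 -55.9]
[82. 68.] [605.2 -76.7]
[149.  81.] [ 610.5 -135.6]
[172.  85.] [ 612.3 -155.8]
[57. 95.] [576.7 -57.1]
[ 80. 101.] [577.  -77.9]
[146. 111.] [ 584.7 -138. ]
[169. 115.] [ 586.8 -158.1]
[238. 135.] [ 586.  -222.3]
[266. 136.] [ 593. -247.]
[238. 157.] [ 567.  -227.7]
[266. 157.] [ 573.8 -252.6]
[239. 226.] [ 500.  -246.9]
[265. 226.] [ 507.3 -272.1]
[113. 253.] [ 431.9 -128.4]
[138. 250.] [ 443.  -152.9]
```

View pics/w1.png

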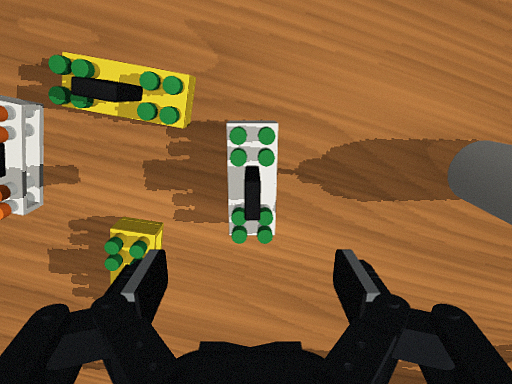

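The wrist view shows the white rack with green caps at (252,180). It is centred between the fingers and aligned with them, and agrees with the top view to about 1 mm. I'm descending and gripping.

drive_tool(steps=[{"travel": [-1, 1, 15], "delta_rot": [0, 0, 0]}, {"travel": [-1, 1, 45], "delta_rot": [0, 0, 0]}, {"travel": [-1, 1, 75], "delta_rot": [0, 0, 0]}, {"travel": [-1, 1, 100], "delta_rot": [0, 0, 0]}, {"travel": [-1, 1, 114], "delta_rot": [0, 0, 0]}, {"travel": [-1, 1, 119], "delta_rot": [0, 0, 0]}, {"travel": [-1, 1, 119], "delta_rot": [0, 0, 0]}])

```text
t: 2.1
eef_pos: [539.7, -251.3, 62.2]
ee_rot: [0.99, 0.138, -0.0, -0.0]
wrist_force: [-0.1, 0.5, 0.2]
finger_gap: 0.997
grasp_force: 0.0
```

drive_tool(jaw=255, steps=[{"travel": [0, 0, 0], "delta_rot": [0, 0, 0]}, {"travel": [0, 0, 0], "delta_rot": [0, 0, 0]}, {"travel": [0, 0, 0], "delta_rot": [0, 0, 0]}, {"travel": [0, 0, 0], "delta_rot": [0, 0, 0]}, {"travel": [0, 0, 0], "delta_rot": [0, 0, 0]}, {"travel": [0, 0, 0], "delta_rot": [0, 0, 0]}, {"travel": [0, 0, 0], "delta_rot": [0, 0, 0]}, {"travel": [0, 0, 0], "delta_rot": [0, 0, 0]}, {"travel": [0, 0, 0], "delta_rot": [0, 0, 0]}, {"travel": [0, 0, 0], "delta_rot": [0, 0, 0]}])

```text
t: 3.1
eef_pos: [540.2, -250.7, 62.6]
ee_rot: [0.99, 0.138, 0.0, -0.0]
wrist_force: [-0.6, 1.8, 5.6]
finger_gap: 0.156
grasp_force: 62.4
```

Gripped: the opening is about 13 mm, which matches the handle, at 62 N. Now lifting.

drive_tool(steps=[{"travel": [0, 0, -6], "delta_rot": [0, 0, 0]}, {"travel": [0, 0, -20], "delta_rot": [0, 0, 0]}, {"travel": [0, 0, -40], "delta_rot": [0, 0, 0]}, {"travel": [0, 0, -65], "delta_rot": [0, 0, 0]}, {"travel": [0, 0, -90], "delta_rot": [0, 0, 0]}, {"travel": [0, 0, -115], "delta_rot": [0, 0, 0]}, {"travel": [0, 0, -135], "delta_rot": [0, 0, 0]}, {"travel": [0, 0, -146], "delta_rot": [0, 0, 0]}, {"travel": [0, 0, -150], "delta_rot": [0, 0, 0]}, {"travel": [0, 0, -150], "delta_rot": [0, 0, 0]}])

```text
t: 4.1
eef_pos: [540.0, -250.8, 212.4]
ee_rot: [0.99, 0.138, 0.0, 0.0]
wrist_force: [-1.0, 0.2, -3.2]
finger_gap: 0.157
grasp_force: 61.3
```

```bash
python3 - <<'E'
from h import *
s=arm.get_state(); print(s['t'],s['eef_pos'],s['ee_rot'],s['wrist_force'],s['grasp_force'])
im,c=cam('wrist'); im2,_=cam('side')
save(np.hstack([cv2.resize(im,(400,300)),cv2.resize(im2[60:348],(400,300))]),'lift')
M=R.from_quat(s['ee_rot']).as_matrix()
print(M.T@(np.array([491.6,252.2,s['eef_pos'][2]])-s['eef_pos']), np.degrees(np.arctan2(M[1,0],M[0,0])))
E
```

```text
4.1 [ 540.04708372 -250.8080436   212.42041299] [9.90402081e-01 1.38216186e-01 5.38241479e-05 1.56681250e-05] [-0.99222015  0.18026515 -3.17357079] 61.34382247924805
[ 9.11170940e+01 -4.97053203e+02 -1.35019987e-02] 15.88927565856654
```

View pics/lift.png

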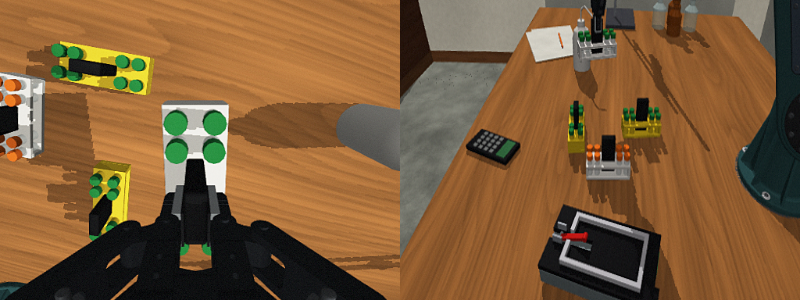

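The green rack hangs level in the gripper, the neighbouring racks are undisturbed, and the lever is up. I'm carrying it over the shaker at an underside height of about 150 mm.

drive_tool(steps=[{"travel": [4, -20, 0], "delta_rot": [0, 0, 1]}, {"travel": [11, -58, 0], "delta_rot": [0, 0, 3]}, {"travel": [19, -103, 0], "delta_rot": [0, 0, 6]}, {"travel": [27, -148, 0], "delta_rot": [0, 0, 9]}, {"travel": [35, -193, 0], "delta_rot": [0, 0, 12]}, {"travel": [44, -238, 0], "delta_rot": [0, 0, 15]}, {"travel": [52, -283, 0], "delta_rot": [0, 0, 18]}, {"travel": [60, -328, 0], "delta_rot": [0, 0, 21]}, {"travel": [68, -373, 0], "delta_rot": [0, 0, 24]}, {"travel": [77, -418, 0], "delta_rot": [0, 0, 27]}, {"travel": [85, -463, 0], "delta_rot": [0, 0, 29]}, {"travel": [91, -497, 0], "delta_rot": [0, 0, 30]}])

```text
t: 5.4
eef_pos: [490.3, 254.5, 211.2]
ee_rot: [0.992, -0.123, -0.001, 0.0]
wrist_force: [0.1, -0.2, -3.9]
finger_gap: 0.156
grasp_force: 61.2
```

drive_tool(steps=[{"travel": [0, 0, 0], "delta_rot": [0, 0, 0]}, {"travel": [0, 0, 0], "delta_rot": [0, 0, 0]}, {"travel": [0, 0, 0], "delta_rot": [0, 0, 0]}])

```text
t: 5.7
eef_pos: [491.1, 251.1, 211.5]
ee_rot: [0.992, -0.123, -0.001, 0.001]
wrist_force: [-0.2, 0.3, -3.3]
finger_gap: 0.151
grasp_force: 61.5
```

```bash
python3 - <<'E'
from h import *
s=arm.get_state(); print(s['t'],s['eef_pos'],s['ee_rot'],s['wrist_force'],s['grasp_force'])
M=R.from_quat(s['ee_rot']).as_matrix(); print(np.degrees(np.arctan2(M[1,0],M[0,0])))
im,c=cam('wrist'); im2,_=cam('side')
save(np.hstack([cv2.resize(im,(400,300)),cv2.resize(im2[60:348],(400,300))]),'over'); save(im,'over_w')
import pickle; pickle.dump(c,open('over.pkl','wb'))
E
```

```text
5.7 [491.14103473 251.10767132 211.51171039] [ 9.92423387e-01 -1.22861142e-01 -7.31444416e-04  6.53062990e-04] [-0.23687015  0.26639556 -3.34646028] 61.47944211959839
-14.114573744076258
```

View pics/over.png

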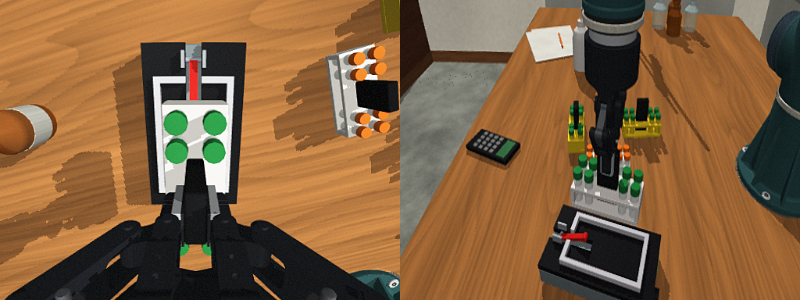

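The rack hangs over the shaker (wrist view: lever at (194,80), rim corners at (154,77) and (234,77), rack at (195,140)). I'll check the rim's position from this close view.

```bash
python3 - <<'E'
from h import *
import pickle; c=pickle.load(open('over.pkl','rb'))
im=cv2.cvtColor(cv2.imread('pics/over_w.png'),cv2.COLOR_BGR2RGB)
h=cv2.cvtColor(im,cv2.COLOR_RGB2HSV); m=cv2.inRange(h,(0,0,150),(179,50,255))
ctr=np.array([491.6,252.2]); a=np.radians(-13.9); A=np.array([[np.cos(a),np.sin(a)],[-np.sin(a),np.cos(a)]])
for r in (101,105,112,118,123):
    x=np.where(m[r,180:320])[0]+180
    P=onplane(c,[[x[0],r],[x[-1],r]],60)[:,:2]; print(r,x[0],x[-1],((P-ctr)@A.T).round(1).tolist())
for u in (205,215,285,290):
    y=np.where(m[85:125,u])[0]+85
    if len(y): print(u,y[0],((onplane(c,[[u,y[0]]],60)[:,:2]-ctr)@A.T).round(1).tolist())
red=[b for b in blobs(im,(0,150,100),(6,255,255),30)]
for b in red: print('red',b[0],((onplane(c,[b[0]],66)[:,:2]-ctr)@A.T).round(1).tolist())
E
```

```text
101 196 299 [[77.5, 51.4], [77.2, -48.2]]
105 196 298 [[73.8, 51.6], [73.4, -47.4]]
112 196 298 [[67.2, 51.9], [66.8, -47.7]]
118 197 298 [[61.5, 51.3], [61.1, -48.0]]
123 197 298 [[56.6, 51.6], [56.3, -48.2]]
205 98 [[80.3, 42.5]]
215 98 [[80.2, 32.9]]
285 98 [[80.0, -34.6]]
290 98 [[80.0, -39.4]]
red [247.41666667 102.0872093 ] [[76.3, 1.6]]
```

The rim centre agrees to about 2 mm (outer edges at +80 in x and at +51.6 and -48 in y). I'm shifting 2 mm and lowering to just above the deck.

drive_tool(steps=[{"travel": [0, -2, 12], "delta_rot": [0, 0, 0]}, {"travel": [0, -2, 32], "delta_rot": [0, 0, 0]}, {"travel": [0, -2, 52], "delta_rot": [0, 0, 0]}, {"travel": [0, -2, 66], "delta_rot": [0, 0, 0]}, {"travel": [0, -2, 74], "delta_rot": [0, 0, 0]}, {"travel": [0, -2, 80], "delta_rot": [0, 0, 0]}, {"travel": [0, -2, 85], "delta_rot": [0, 0, 0]}, {"travel": [0, -2, 89], "delta_rot": [0, 0, 0]}, {"travel": [0, -2, 92], "delta_rot": [0, 0, 0]}, {"travel": [0, -2, 94], "delta_rot": [0, 0, 0]}, {"travel": [0, -2, 96], "delta_rot": [0, 0, 0]}, {"travel": [0, -2, 96], "delta_rot": [0, 0, 0]}])

```text
t: 7.0
eef_pos: [492.1, 254.1, 116.3]
ee_rot: [0.992, -0.123, 0.0, -0.0]
wrist_force: [-0.2, -0.1, -2.9]
finger_gap: 0.153
grasp_force: 61.3
```

drive_tool(steps=[{"travel": [0, 0, 1], "delta_rot": [0, 0, 0]}, {"travel": [0, 0, 1], "delta_rot": [0, 0, 0]}, {"travel": [0, 0, 2], "delta_rot": [0, 0, 0]}, {"travel": [0, 0, 2], "delta_rot": [0, 0, 0]}])

```text
t: 7.4
eef_pos: [492.1, 254.1, 114.3]
ee_rot: [0.992, -0.123, -0.0, -0.0]
wrist_force: [0.5, 0.1, -3.5]
finger_gap: 0.148
grasp_force: 61.4
```

drive_tool(steps=[{"travel": [0, 0, 0.5], "delta_rot": [0, 0, 0]}, {"travel": [0, 0, 1], "delta_rot": [0, 0, 0]}, {"travel": [0, 0, 1], "delta_rot": [0, 0, 0]}, {"travel": [0, 0, 1], "delta_rot": [0, 0, 0]}])

```text
t: 7.8
eef_pos: [492.1, 254.1, 113.3]
ee_rot: [0.992, -0.123, -0.0, -0.0]
wrist_force: [-0.2, 0.9, -3.3]
finger_gap: 0.152
grasp_force: 61.4
```

```bash
python3 - <<'E'
from h import *
im,c=cam('wrist'); im2,_=cam('side'); print(arm.get_state()['wrist_force'])
save(np.hstack([cv2.resize(im,(400,300)),cv2.resize(im2[180:372,130:386],(400,300))]),'down')
E
```

```text
[ 0.46341512 -0.02937657 -2.6193035 ]
```

View pics/down.png

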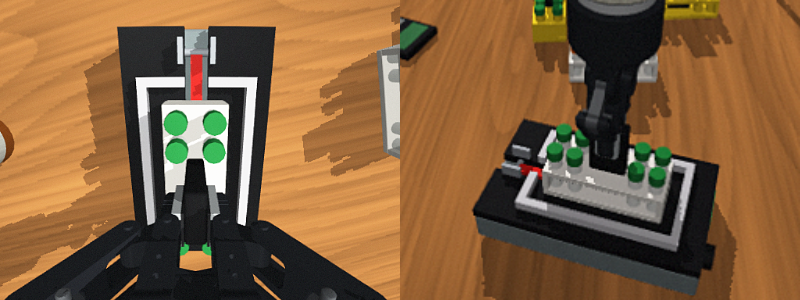

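The rack is inside the rim with the lever pressed under it, but the wrist still carries its weight. I'm creeping down to touch.

drive_tool(steps=[{"travel": [0, 0, 0.5], "delta_rot": [0, 0, 0]}, {"travel": [0, 0, 0.5], "delta_rot": [0, 0, 0]}, {"travel": [0, 0, 1], "delta_rot": [0, 0, 0]}, {"travel": [0, 0, 1], "delta_rot": [0, 0, 0]}])

```text
t: 8.3
eef_pos: [492.1, 254.1, 112.6]
ee_rot: [0.992, -0.123, 0.0, -0.0]
wrist_force: [-1.2, 0.4, -0.4]
finger_gap: 0.153
grasp_force: 61.8
```

drive_tool(steps=[{"travel": [0, 0, 0.3], "delta_rot": [0, 0, 0]}, {"travel": [0, 0, 0.3], "delta_rot": [0, 0, 0]}, {"travel": [0, 0, 0.3], "delta_rot": [0, 0, 0]}])

```text
t: 8.6
eef_pos: [492.2, 254.2, 112.5]
ee_rot: [0.992, -0.123, 0.0, -0.0]
wrist_force: [-2.8, 0.2, 5.9]
finger_gap: 0.151
grasp_force: 62.7
```

drive_tool(jaw=0, steps=[{"travel": [0, 0, 0], "delta_rot": [0, 0, 0]}, {"travel": [0, 0, 0], "delta_rot": [0, 0, 0]}, {"travel": [0, 0, 0], "delta_rot": [0, 0, 0]}, {"travel": [0, 0, 0], "delta_rot": [0, 0, 0]}, {"travel": [0, 0, 0], "delta_rot": [0, 0, 0]}, {"travel": [0, 0, 0], "delta_rot": [0, 0, 0]}, {"travel": [0, 0, 0], "delta_rot": [0, 0, 0]}, {"travel": [0, 0, 0], "delta_rot": [0, 0, 0]}, {"travel": [0, 0, 0], "delta_rot": [0, 0, 0]}, {"travel": [0, 0, 0], "delta_rot": [0, 0, 0]}])

```text
t: 9.6
eef_pos: [492.0, 254.0, 112.0]
ee_rot: [0.992, -0.123, -0.0, -0.0]
wrist_force: [-1.6, 0.1, -0.3]
finger_gap: 0.999
grasp_force: 0.0
```

drive_tool(steps=[{"travel": [0, 0, -5], "delta_rot": [0, 0, 0]}, {"travel": [0, 0, -15], "delta_rot": [0, 0, 0]}, {"travel": [0, 0, -35], "delta_rot": [0, 0, 0]}, {"travel": [0, 0, -60], "delta_rot": [0, 0, 0]}, {"travel": [0, 0, -85], "delta_rot": [0, 0, 0]}, {"travel": [0, 0, -110], "delta_rot": [0, 0, 0]}, {"travel": [0, 0, -125], "delta_rot": [0, 0, 0]}, {"travel": [0, 0, -130], "delta_rot": [0, 0, 0]}, {"travel": [0, 0, -130], "delta_rot": [0, 0, 0]}, {"travel": [0, 0, -130], "delta_rot": [0, 0, 0]}])

```text
t: 10.6
eef_pos: [491.6, 253.8, 241.5]
ee_rot: [0.992, -0.123, -0.0, 0.0]
wrist_force: [-0.1, -0.9, -0.5]
finger_gap: 0.999
grasp_force: 0.0
```

```bash
python3 - <<'E'
from h import *
im,c=cam('wrist'); im2,_=cam('side'); print(arm.get_state())
save(np.hstack([cv2.resize(im,(400,300)),cv2.resize(im2[180:372,130:386],(400,300))]),'end')
uv=np.array([b[0] for b in blobs(im,(45,80,40),(85,255,255),60)]); P=onplane(c,uv,106)[:,:2]
ctr=np.array([492,254]); a=np.radians(-13.9); A=np.array([[np.cos(a),np.sin(a)],[-np.sin(a),np.cos(a)]])
print(((P-ctr)@A.T).round(1).tolist())
E
```

```text
{'t': 10.7, 'q': array([3.51745068e-01, 2.83632486e-01, 1.59818251e+00, 1.22343438e-04,
       1.26183395e+00, 2.16876887e+00]), 'qd': array([-0.00087547,  0.00164421, -0.0004835 , -0.00071184,  0.00042734,
        0.00074327]), 'joint_efforts': array([ 1.48028811e-02, -4.79825127e+01, -2.79113013e+01,  9.09577066e-04,
        8.50969172e-04, -1.20864820e-04]), 'eef_pos': array([491.35798309, 253.77194371, 240.97353571]), 'ee_rot': array([ 9.92428253e-01, -1.22821424e-01, -9.41025859e-04,  4.18271815e-04]), 'wrist_force': array([-0.67532933,  0.45220444, -0.4662756 ]), 'moment': array([-0.01208278,  0.02879312,  0.0439652 ]), 'grasp_force': 0.0, 'finger_gap': 0.9994286151378856}
[[144.6, -230.8], [51.4, 14.4], [51.4, -11.4], [31.6, 14.5], [31.5, -11.4], [-38.3, 14.8], [-38.0, -11.3]]
```

View pics/end.png

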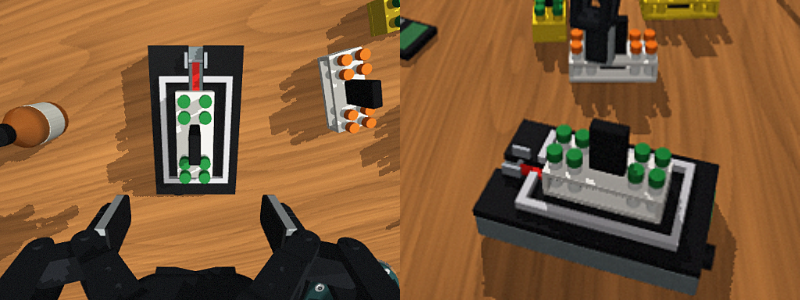

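The rack sits flat inside the rim, centred to about 2 mm. The lever is under its end, the gripper is clear and the orange rack is untouched, so I'm handing in.

```bash
python3 -c "
from station import arm
print(arm.close_job())"
```

```text
the job is handed in; nothing more can be done
None
```

The green rack sits released and flat on the shaker deck, centred to about 2 mm with its end over the lever; the orange rack was not touched, and the job is handed in (no verdict was returned).

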